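# Slide the firing block down the soldering lane

### The arm

A 6-joint arm with a two-finger parallel gripper is mounted at the origin on the work surface. World frame = base frame: x ahead of the robot, y to its left, z up, the work surface at z = 0. Lengths are in mm, angles in rad, forces in N, time in s.
With the tool pointing down it reaches from about 275 to 850 mm from the base axis. Payload 19 kg.
Tool frame: the origin (TCP) lies between the finger pads; the fingertips stand 8 mm ahead of it and the grasp point (between the pads) lies 11 mm behind it (tip_reach is the distance from the TCP to the fingertips, in mm); z points along the fingers, y is the line along which they close (so a half turn about z gives the same grasp; the last joint's range is limited). The gripper opens to 85 mm and grips with 20 to 120 N. Pads are 22 mm wide; open, the fingers measure 114 mm over their backs; the gripper's body (76 mm by 85 mm) begins 54 mm behind the grasp point. The pads swing forward as they close: fully open they stand 13 mm farther back than shut.
Start: joints at [-1.266, 0.15, 1.437, -0, 1.554, -0.134], TCP at [244.262, -520.507, 239.267] pointing down, gripper open.
Joint ranges: [-2.8, 2.8], [-0.68, 2.1], [0.12, 2.68], [-1.39, 4.53], [0.16, 2.79], [-2.81, 2.81]. Speed limits (rad/s): [1.89, 1.89, 2.22, 3.01, 3.01, 3.01].

### API

Orientations are given as a rotation vector (axis times angle).
In Python, from bench import * gives the robot as it stands.
- The arm moves only by the tool step_arm, never from a script. Its argument "plan" is one flat list of numbers, 5 for each row, row after row: the shift along the tool's x, y, z scaled (see below), then the turn about the tool's z scaled (see below), then the opening in per cent of the stroke, from 0 (shut) to 100 (fully open). A call has 1 to 5 rows; each row shifts and turns the commanded pose from where the row before left it, along the tool's axes as they then stand; what a row does not reach is not made up. The controller multiplies each number of a shift by 0.5 m and each number of a turn by 30 degrees. A row lasts 1/12 s, in which the tool goes at most 41.7 mm and 7.16 degrees, less where a joint would pass 70% of its speed; a pose out of reach is approached as far as the arm can. A call with a number of a shift or a turn outside -1 to 1 is refused whole. A call with a gripper value outside its range is refused whole. The fingers move at their own pace and stop on an object; "force" is the grip in N (left out, the last holds). Time passes only in rows, so rows that do not move let the fingers close. It gives the time, the measured TCP pose, the force, the opening and the grip force at its end, in the units of the state.
- state(): the state, without advancing time (a new reading comes with each control period).
- camera(name): name is "scene" or "top"; returns (picture, depth): 420x560x3 uint8, red, green, blue; 420x560 float32, mm along the optical axis (not along the pixel's ray), 0 where there is no reading.
- get_calibration(name): a dict with "vfov" (degrees; the focal length in pixels is half the picture's height over the tangent of half this angle, whatever the lens; pixels are square), "cx", "cy" (the principal point, pixels), "T" (4x4, takes a point from camera to world coordinates). Camera axes: x right, y up, looking along -z (the intrinsics and any distortion apply to the point x, -y, -z); pixel columns grow to the right and rows downward; lengths in mm; the calibration is good to about 2 mm. A picture is of the moment at which its call begins. get_calibration takes no time and is no camera call.
- job_done(): hands the job in; it is judged then, once.
Trained networks look in the newest picture that a camera, given by its name, has taken for a name from the list of things; names that differ only in an ending like _2 or _b are one class to them, and where a whole thing is asked for, a point or a joint stands for the part that bears it (a point fixed in the world has none). Each returns a list of dicts, best first, with "confidence" (0 to 1); they miss things now and then, are a little off and sometimes report something else, mostly with a low value. They report only what shows in the picture. A call takes as long as a camera call. They do not tell look-alikes from the thing itself.
- find_in(camera, thing): "pixel" ([row, column] in pixels, amid what is visible of it).
- outline_of(camera, thing): "mask" (420x560 bool, what is visible of it) and "pixel" ([row, column] in pixels, amid what is visible of it).
- spot_point(camera, thing): "pixel" ([row, column] in pixels: a listed point, or the origin of a listed thing).
The state is a dict: "clock": time; "q": joint angles; "qvel": joint speeds; "joint_efforts": joint torques, N m; "tcp_pos": TCP position; "orientation": TCP orientation; "wrist_force": force on the tool from outside, world axes, zero at the start; "ft_torque": the same for the moment, N m; "opening": finger opening in mm; "grasp_force": force on a finger pad.
Only numpy, scipy, OpenCV 4.12 (cv2) and the standard library are available. Lean on these libraries where they do the work, as an engineer would, in place of code of your own. Each camera call takes 0.05 s, during which the arm holds its last target. There are 200 camera calls.

### The job

With the fingertips, push the firing block (the fire-brick in its steel tray, with the filigree laid out on it) round to the open mouth of the soldering lane and down between the two guide rails until its leading end rests gently against the end stop, long side along the lane. Neither the block nor the hand may touch either rail, and the block is only pushed, slowly: never pinched, lifted, tipped or flung. Leave everything else on the bench where it is, and take the hand away at the end.

Things in the scene. Friction and masses are not known exactly. Their poses are not given: they have to be found in the camera images.
- block: Firing block, loose: cream fire-brick in a dark steel tray, a plain box 96 mm long (its x), 64 wide (y), 48 high, sides flat and upright, a flat fan of silver wire on top (to 52 mm). 0.3 to 0.6 kg, slides with friction. Origin: centre of its underside. Starts before the lane's mouth, 75 to 110 mm to one side or the other of the lane's centre line, x within 0.3 rad of the lane's direction.
- guide: Steel U-shaped guide screwed to the bench. Origin: at bench level, middle of the lane's open mouth; x runs down the lane from the mouth to the end stop, y left, z up. The lane is 84 mm wide between the rails (10 mm free each side of the block) and 200 mm long; its floor is the bench, no step. Beyond the stop (x = 264 to 385 mm) stands a torch holder, up to 190 mm high.
- stop_face (a point): Middle of the face of the end stop, at bench level, 200 mm down the lane from the mouth. The stop is a fixed steel bar across the lane, 112 mm wide, 20 thick, 30 high. The block is home with its origin 48 mm (half its length) before this point.
- rail_left: Left guide rail, fixed: steel bar 200 mm long, 12 mm thick, 16 mm high, from the mouth to the end stop. Origin: at its mouth end, on its centre line, at bench level; x along the rail, towards the stop. It lies 48 mm to the left of the lane's centre line.
- rail_right: Right guide rail, the same, 48 mm to the right of the lane's centre line.
- jar: Round glass jar with a steel lid, loose, 58 mm across and 62 mm high; stands across the lane's centre line from the block, 75 to 110 mm from that line. Not to be moved. Origin: centre of its underside.
- hammer: Hammer lying on the bench on the robot's side of the lane, 220 mm long. Not to be moved.
- purse: Round silver filigree purse with an arched handle, 100 mm across, 118 mm high, far left. Not to be moved. Origin: centre of its underside.
- dish: Small white bowl, 90 mm across, 30 mm high, on the far side of the lane. Not to be moved. Origin: centre of its underside.
- panels: Small pile of thin metal panels, 100 by 60 by 12 mm, to the right. Not to be moved. Origin: centre of its underside.
- file_tray: Shallow blue tray of needle files, 100 by 180 by 30 mm, at the left. Not to be moved. Origin: centre of its underside.
- mallet_head: Wooden cylinder lying on its side, 54 mm across, 75 mm long, at the right. Not to be moved.
Things that resemble listed ones, but are neither listed nor needed, are in the scene too. What is shaped like the block but purple or turquoise is not meant.

How it is judged (in metres and radians):
On the way:
1. the block's leading end enters the lane through its mouth (x of block in the frame of guide between -0.038 and 0.12 m and y of block in the frame of guide between -0.012 and 0.012 m), for 0.05 s.
At the end, for the whole second after the job is handed in: The block stands flat and still in the lane, its leading end within 7 mm of the end stop, between the rails (within 11 mm of the centre line, long axis within 0.2 rad of the lane) (x of block in the frame of guide above 0.145 m and y of block in the frame of guide between -0.011 and 0.011 m and angle between the x axis of block and the x axis of guide, either way round below 0.2 rad and height (world z) of block below 0.004 m and angle between block's own z axis and vertical below 0.05 rad and linear speed of block below 0.01 m/s); the robot touches nothing.
It fails at once if something touches a guide rail (contact force between any of rail_left, rail_right and anything else above 0.2 N).
It fails at once if the block is lifted or tipped (height (world z) of block above 0.006 m or angle between block's own z axis and vertical above 0.1 rad).
It fails at once if the fingers squeeze the block (over 30 N while it is short of the stop) (contact force between block and the fingers above 30 N and x of block in the frame of guide below 0.14 m).
It fails at once if the block is flung (faster than 0.4 m/s) or rammed against the stop (over 70 N) (linear speed of block above 0.4 m/s or contact force between block and guide above 70 N).
It fails at once if a bystander is moved by more than 20 mm (distance of any of jar, hammer, purse, dish, panels, file_tray, mallet_head from where it was at the start of the episode above 0.02 m).
It also fails if it takes over 54 s, if anything falls off the work surface, if the arm or the gripper's body presses on something with over 40 N, if the wrist force passes 120 N, or if a joint passes its speed limit or range.

## Working session

There is one attempt and no reset: what is moved stays moved. The work goes in short steps, Python scripts to look and compute and a tool call to move; the robot and the scene stay as the last step left them, time stands still between calls to the robot, and variables do not carry over. Pictures are saved under pics/ and viewed, at most 10 in all, crops included, and the job is handed in when it is done.

Besides the shell and the picture viewer there is one more tool, called after "Emit:" in YAML: its name, and indented under it one key for each argument. step_arm: Moves the arm, as the interface text tells. Shifts and turns lie within -1 to 1; 1 stands for 0.5 m of shift or 30 degrees of turn. Its arguments: {"type":"object","properties":{"plan":{"type":"array"},"force":{"type":"number"}},"required":["plan"]}

```bash
mkdir -p pics
cat > h.py <<'E'
from bench import *
import numpy as np, cv2
def ray(name,px,z=None,depth=None):
    c=get_calibration(name);f=210/np.tan(np.radians(c["vfov"])/2);T=np.array(c["T"])
    r,cc=px;d=np.array([(cc-c["cx"])/f,-(r-c["cy"])/f,-1.])
    D=T[:3,:3]@d;o=T[:3,3]
    s=depth if depth is not None else (z-o[2])/D[2]
    return o+s*D
def save(n,img,s=1):
    cv2.imwrite("pics/"+n,cv2.resize(img[...,::-1],None,fx=s,fy=s,interpolation=cv2.INTER_CUBIC))
E
python3 - <<'E'
from h import *
for n in("top","scene"):
    c=get_calibration(n);print({k:(v if k!="T" else np.round(v,2).tolist()) for k,v in c.items()})
    im,d=camera(n);save(n+"0.png",im,1.4)
    np.savez(n+"0.npz",im=im,d=d)
    for t in("block","jar","guide","stop_face","rail_left","rail_right","hammer"):
        for r in spot_point(n,t)[:3]: print(n,t,r["pixel"],round(r["confidence"],2),np.round(ray(n,r["pixel"],0)))
print(state())
E
```

```text
{'vfov': 52.97994444780324, 'cx': 281.4568158312097, 'cy': 200.8105764452922, 'T': [[-0.03, 0.99, -0.14, 380.78], [-1.0, -0.03, -0.01, 49.51], [-0.01, 0.14, 0.99, 1102.94], [0.0, 0.0, 0.0, 1.0]]}
top block [230.7, 338.1] 0.87 [458. -88.   0.]
top block [154.5, 386.8] 0.87 [ 659. -227.    0.]
top block [265.7, 395.8] 0.63 [ 364. -232.    0.]
top jar [165.2, 322.9] 0.66 [635. -55.   0.]
top guide [202.8, 292.6] 0.8 [535.  29.   0.]
top stop_face [206.3, 216.9] 0.78 [531. 229.   0.]
top stop_face [234.3, 104.0] 0.59 [465. 527.   0.]
top rail_left [219.5, 287.9] 0.72 [491.  43.   0.]
top rail_right [184.6, 289.7] 0.8 [584.  35.   0.]
top hammer [281.9, 205.7] 0.96 [336. 259.   0.]
top hammer [214.2, 471.0] 0.17 [ 492. -437.    0.]
{'vfov': 56.69353341265188, 'cx': 276.1382455828629, 'cy': 214.17644471956814, 'T': [[0.43, -0.69, 0.58, 1246.16], [0.9, 0.34, -0.26, -278.05], [-0.01, 0.64, 0.77, 992.79], [0.0, 0.0, 0.0, 1.0]]}
scene block [287.6, 214.2] 0.98 [ 665. -215.   -0.]
scene block [218.3, 230.7] 0.8 [446. -80.   0.]
scene block [219.5, 178.1] 0.55 [ 374. -237.   -0.]
scene jar [261.
[... 272 characters left out ...]
 [347. 253.  -0.]
{'clock': 0.8, 'q': array([-1.26604155e+00,  1.50483730e-01,  1.43740039e+00,  2.40337457e-05,
        1.55378148e+00, -1.34023024e-01]), 'qvel': array([0.00215243, 0.00104681, 0.00112584, 0.00059251, 0.00125447,
       0.0006383 ]), 'joint_efforts': array([ 6.88994493e-03, -7.12727094e+01, -5.71009111e+01,  2.28490339e-04,
        1.41806653e-03, -5.12185409e-06]), 'tcp_pos': array([ 244.24889388, -520.51880288,  239.27564179]), 'orientation': array([-3.06621785e+00, -6.83698000e-01, -2.78388430e-05]), 'wrist_force': array([ 0.06993153, -0.44267611,  0.64514922]), 'ft_torque': array([-0.01301605, -0.03693646,  0.00598089]), 'grasp_force': 0.0, 'opening': 85.30234033186325}
```

View pics/top0.png

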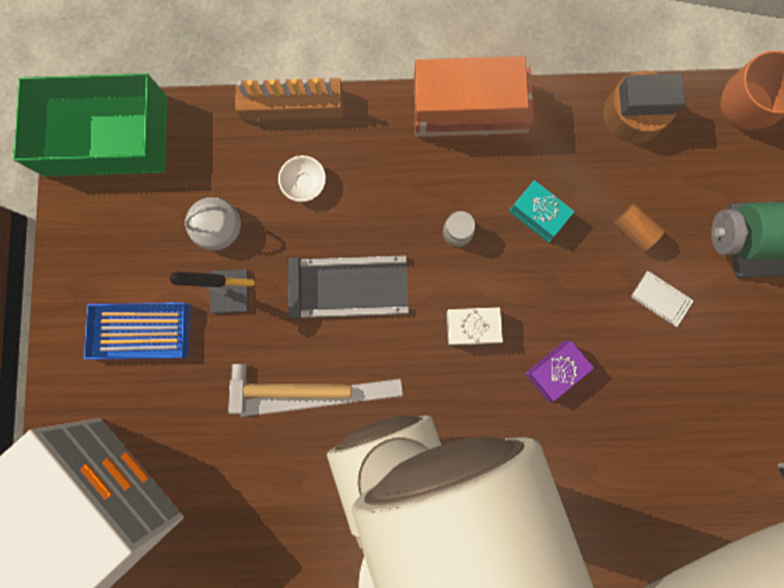

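View pics/scene0.png

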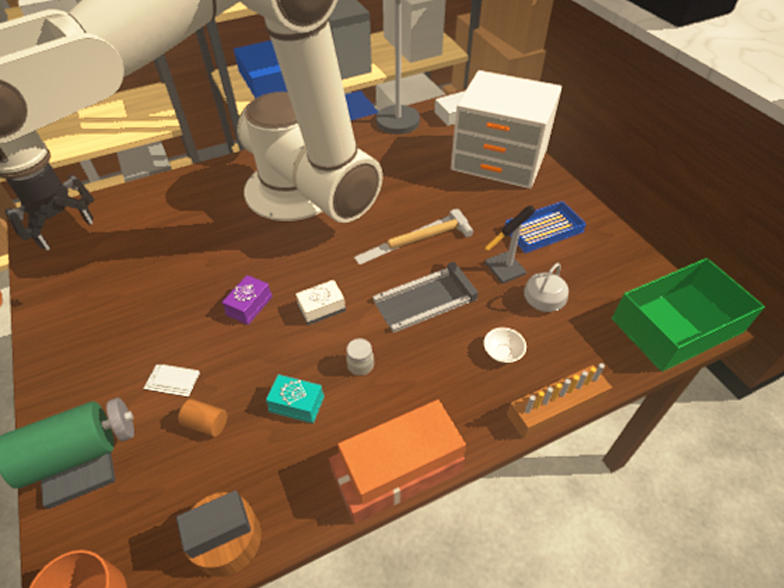

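The cream and steel block is at top pixel (233,339). Its two look-alikes are the turquoise block at (150,389) and the purple one at (265,400). Only the cream one fits the description. The lane runs along about world +y, with the block on its left. Next I'll measure block yaw and rails, with one confirming crop.

```bash
cat >> h.py <<'E'
def top_pts(mask,d,name="top"):
    rr,cc=np.nonzero(mask&(d>0)); return np.array([ray(name,(r,c),depth=d[r,c]) for r,c in zip(rr,cc)])
def block_pose(im,d,near,z=50,R=75):
    # cream top face: pixels whose depth height is 40..58 near the estimate; rect of their ray hits at z=50
    H,W=d.shape;out=[]
    for r in range(60,350):
        for c in range(60,460):
            p=ray("top",(r,c),z)
            if np.hypot(*(p[:2]-near))<R and im[r,c].min()>90:
                q=ray("top",(r,c),depth=d[r,c])
                if 40<q[2]<60: out.append(p[:2])
    out=np.float32(out);(cx,cy),(w,h),a=cv2.minAreaRect(out)
    if w<h: a+=90
    return len(out),round(cx,1),round(cy,1),round(w,1),round(h,1),(a+360)%180
E
python3 - <<'E'
from h import *
z=np.load("top0.npz");im,d=z["im"],z["d"]
print(block_pose(im,d,np.array([460,-85])))
for t in("rail_left","rail_right","guide","block"):
    for r in outline_of("top",t)[:2]:
        P=top_pts(r["mask"],d)
        zz=20 if t!="guide" else 20
        if t=="block": continue
        Q=P[(P[:,2]>9)&(P[:,2]<22)] if t!="guide" else P
        q=np.float32(Q[:,:2]);print(t,round(r["confidence"],2),r["pixel"],len(q),cv2.minAreaRect(q),np.median(P[:,2]))
        rr,cc=np.nonzero(r["mask"]);g=np.float32([ray("top",(a,b),16)[:2] for a,b in zip(rr,cc)]);print("  z16",cv2.minAreaRect(g))
save("crop0.png",im[140:300,180:440],3)
E
```

```text
Traceback (most recent call last):
  File "h.py", line 18, in block_pose
    p=ray("top",(r,c),z)
  File "h.py", line 4, in ray
    c=get_calibration(name);f=210/np.tan(np.radians(c["vfov"])/2);T=np.array(c["T"])
ValueError: time passes only in moves, steps and waits
```

Too many calibration calls in one script; I'll cache the calibration and vectorise.

```bash
cat > h.py <<'E'
from bench import *
import numpy as np, cv2, functools
@functools.lru_cache(None)
def cal(name):
    c=get_calibration(name);return c["cx"],c["cy"],210/np.tan(np.radians(c["vfov"])/2),np.array(c["T"])
def ray(name,px,z=None,depth=None):
    cx,cy,f,T=cal(name);px=np.asarray(px,float);r,c=px[...,0],px[...,1]
    D=np.stack([(c-cx)/f,-(r-cy)/f,-np.ones_like(r)],-1)@T[:3,:3].T;o=T[:3,3]
    s=np.asarray(depth if depth is not None else (z-o[2])/D[...,2])
    return o+s[...,None]*D
def save(n,img,s=1):
    cv2.imwrite("pics/"+n,cv2.resize(img[...,::-1],None,fx=s,fy=s,interpolation=cv2.INTER_CUBIC))
G=np.stack(np.mgrid[0:420,0:560],-1)
def block_pose(im,d,near,z=49,R=75):
    p=ray("top",G,z);q=ray("top",G,depth=d)
    m=(np.hypot(p[...,0]-near[0],p[...,1]-near[1])<R)&(q[...,2]>42)&(q[...,2]<60)&(im.min(-1)>60)
    n,l,s,_=cv2.connectedComponentsWithStats(m.astype(np.uint8));k=1+s[1:,4].argmax()
    (cx,cy),(w,h),a=cv2.minAreaRect(np.float32(p[l==k][:,:2]))
    if w<h: a+=90
    return s[k,4],np.round([cx,cy,w,h,a%180],1)
E
python3 - <<'E'
from h import *
z=np.load("top0.npz");im,d=z["im"],z["d"]
print(block_pose(im,d,np.array([455,-85])))
for t in("rail_left","rail_right","guide"):
    for r in outline_of("top",t)[:2]:
        m=r["mask"];P=ray("top",G,depth=d)[m]
        print(t,round(r["confidence"],2),r["pixel"],m.sum(),np.percentile(P[:,2],[10,50,90]).round(1))
        print("  z16",cv2.minAreaRect(np.float32(ray("top",G,16)[m][:,:2])))
save("crop0.png",im[140:300,180:440],3)
E
```

```text
(np.int32(928), array([451.7, -83.5,  61.8,  93.9,  90.9]))
rail_left 0.59 [223.6, 252.9] 382 [12.1 15.2 17.9]
  z16 ((485.48138427734375, 133.36524963378906), (13.25264835357666, 197.13394165039062), 0.4275820255279541)
rail_left 0.28 [275.2, 189.6] 1101 [18.  23.4 26.8]
  z16 ((348.6304016113281, 253.53558349609375), (220.93011474609375, 85.30806732177734), 88.50557708740234)
rail_right 0.56 [186.3, 254.0] 448 [ 1.4 14.8 17.7]
  z16 ((581.0466918945312, 134.44570922851562), (199.55438232421875, 16.559288024902344), 89.80770111083984)
guide 0.91 [205.5, 231.5] 4605 [ -1.6   3.6 106.4]
  z16 ((533.46826171875, 253.78097534179688), (111.04048919677734, 438.5476379394531), 0.4622442126274109)
guide 0.3 [157.3, 153.0] 1212 [31.7 56.6 67.2]
  z16 ((661.749755859375, 398.2682800292969), (109.29518127441406, 98.60993194580078), 44.354225158691406)
```

View pics/crop0.png

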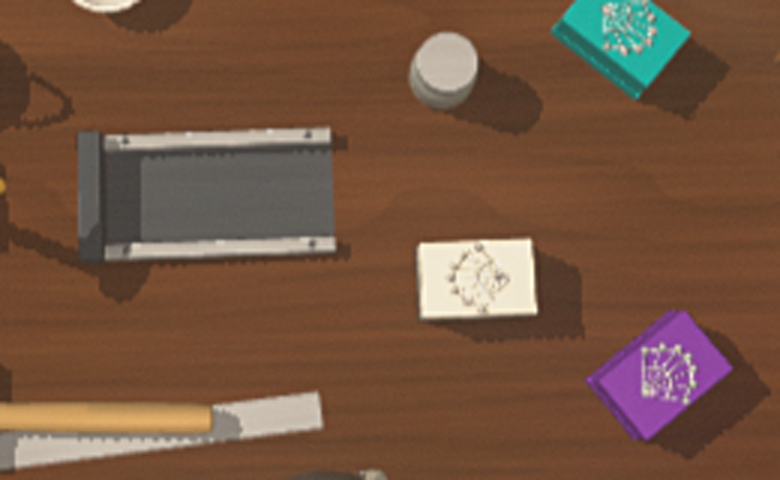

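The crop confirms the block: cream brick at crop (478,278), long side nearly along the lane. The turquoise (622,40) and purple (660,375) boxes are the look-alikes. Next, the lane's exact line from the bright rails.

Run:
```python
from h import *
z=np.load("top0.npz");im,d=z["im"],z["d"]
p=ray("top",G,16);q=ray("top",G,depth=d)
for x0 in(485,581):
    m=(abs(p[...,0]-x0)<22)&(p[...,1]>10)&(p[...,1]<250)&(im.min(-1)>110)
    n,l,s,_=cv2.connectedComponentsWithStats(m.astype(np.uint8));k=1+s[1:,4].argmax();P=p[l==k][:,:2]
    a=np.polyfit(P[:,1],P[:,0],1);print(len(P),a,P[:,1].min(),P[:,1].max(),"x at y=35:",np.polyval(a,35),"y=235",np.polyval(a,235))
m=im[...,:].min(-1)
m=(abs(p[...,0]-530)<30)&(p[...,1]>200)&(p[...,1]<275)
for y in range(215,262,3):
    mm=m&(abs(p[...,1]-y)<1.6);print(y,im[mm].mean(0).round(),q[mm][:,2].mean().round(1),end="; ")
s=state();print(s["clock"])
```

```text
348 [-1.11523937e-02  4.86583422e+02] 34.73954017266381 213.77098410291273 x at y=35: 486.1930882556612 y=235 483.9626095062312
365 [-4.44510293e-03  5.81333213e+02] 37.20528871669003 231.60442195415456 x at y=35: 581.17763433749 y=235 580.288613751134
215 [72. 69. 65.] -0.4; 218 [73. 69. 66.] 0.5; 221 [73. 69. 66.] 0.6; 224 [72. 68. 65.] 95.9; 227 [73. 69. 66.] 0.3; 230 [73. 69. 66.] -0.3; 233 [63. 57. 53.] 8.8; 236 [65. 61. 57.] 26.1; 239 [94. 91. 87.] 29.7; 242 [93. 90. 86.] 29.6; 245 [93. 90. 86.] 29.8; 248 [96. 92. 89.] 28.9; 251 [96. 94. 89.] 30.1; 254 [99. 97. 94.] 28.9; 257 [115.  75.  53.] -0.2; 260 [115.  71.  44.] -1.2; 0.95
```

Emit:
step_arm:
  plan: [0, 0, 0.03, 0.206, 60, 0, 0, 0.03, 0.206, 60, 0, 0, 0.03, 0.206, 60, 0, 0, 0.03, 0.206, 60, 0.024, -0.06, 0, 0, 60]

```text
clock: 1.37
tcp_pos: [254.4, -492.1, 175.7]
orientation: [-3.138, 0.004, 0.003]
wrist_force: [0.9, -0.3, -0.7]
opening: 51.0
grasp_force: 0.0
```

Emit:
step_arm:
  plan: [0.024, -0.07, 0, 0, 60, 0.024, -0.07, 0, 0, 60, 0.024, -0.07, 0, 0, 60, 0.024, -0.07, 0, 0, 60, 0.024, -0.07, 0, 0, 60]

```text
clock: 1.78
tcp_pos: [314.8, -313.3, 179.3]
orientation: [3.141, 0.011, 0.0]
wrist_force: [0.8, -0.2, 1.0]
opening: 51.6
grasp_force: 0.0
```

Emit:
step_arm:
  plan: [0.024, -0.07, 0, 0, 60, 0.024, -0.07, 0, 0, 60, 0.024, -0.07, 0, 0, 60, 0.024, -0.07, 0, 0, 60, 0.024, -0.07, 0, 0, 60]

```text
clock: 2.2
tcp_pos: [373.6, -137.8, 179.6]
orientation: [3.141, 0.011, 0.001]
wrist_force: [-0.1, -1.7, -1.1]
opening: 51.4
grasp_force: 0.0
```

Emit:
step_arm:
  plan: [0, 0, 0, 0, 60, 0, 0, 0, 0, 60]

```text
clock: 2.37
tcp_pos: [374.0, -138.0, 179.6]
orientation: [3.141, 0.018, 0.001]
wrist_force: [-1.3, -1.1, -1.0]
opening: 51.1
grasp_force: 0.0
```

Emit:
step_arm:
  plan: [0.008, -0.054, 0, 0, 60, 0.008, -0.054, 0, 0, 60, 0, 0, 0.076, 0, 60, 0, 0, 0.076, 0, 60, 0, 0, 0.076, 0, 60]

```text
clock: 2.78
tcp_pos: [381.1, -86.2, 64.4]
orientation: [3.141, 0.011, 0.003]
wrist_force: [1.5, -1.0, -0.5]
opening: 50.9
grasp_force: 0.0
```

Emit:
step_arm:
  plan: [0, 0, 0.04, 0, 60, 0, 0, 0.036, 0, 60, 0, 0, 0, 0, 60, 0, 0, 0, 0, 60]

```text
clock: 3.12
tcp_pos: [380.7, -86.1, 27.2]
orientation: [-3.141, -0.01, 0.002]
wrist_force: [0.2, 0.4, 0.6]
opening: 51.2
grasp_force: 0.0
```

Run:
```python
from h import *
im,d=camera("scene");save("s1.png",im[120:320,120:380],3)
print(state()["tcp_pos"])
```

```text
[381.338365   -86.26849893  28.11961115]
```

View pics/s1.png

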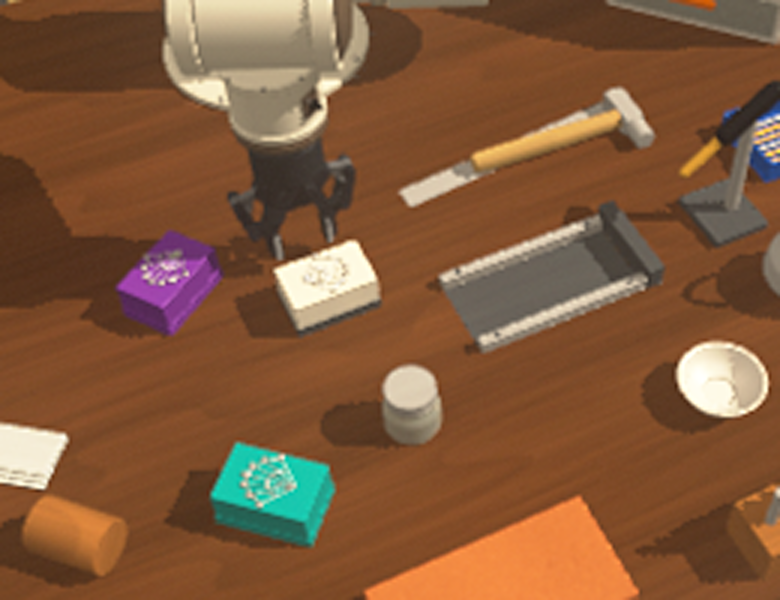

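The fingers stand upright behind the block's near long side, at crop (278,245) and (328,225). The block at (328,285) hasn't been touched. Now the sideways push, slowly.

Emit:
step_arm:
  plan: [0.02, 0, 0, 0, 60, 0.012, 0, 0, 0, 60, 0.012, 0, 0, 0, 60, 0.01, 0, 0, 0, 60, 0.01, 0, 0, 0, 60]

```text
clock: 3.58
tcp_pos: [413.6, -85.2, 27.5]
orientation: [-3.142, -0.012, 0.001]
wrist_force: [-5.0, -0.5, 2.5]
opening: 51.1
grasp_force: 2.0
```

Emit:
step_arm:
  plan: [0.01, 0, 0, 0, 60, 0.01, 0, 0, 0, 60, 0.01, 0, 0, 0, 60, 0.01, 0, 0, 0, 60, 0.01, 0, 0, 0, 60]

```text
clock: 4.0
tcp_pos: [438.5, -85.0, 27.3]
orientation: [-3.141, -0.012, 0.0]
wrist_force: [-4.0, -0.1, 3.2]
opening: 51.7
grasp_force: 2.0
```

Run:
```python
from h import *
im,d=camera("top");np.savez("t1.npz",im=im,d=d)
print(state()["tcp_pos"],block_pose(im,d,np.array([475,-85])))
```

```text
Traceback (most recent call last):
  File "h.py", line 17, in block_pose
    n,l,s,_=cv2.connectedComponentsWithStats(m.astype(np.uint8));k=1+s[1:,4].argmax()
                                                                     ~~~~~~~~~~~~~~^^
ValueError: attempt to get argmax of an empty sequence
```

Emit:
step_arm:
  plan: [0.01, 0, 0, 0, 60, 0.01, 0, 0, 0, 60, 0.01, 0, 0, 0, 60, 0.01, 0, 0, 0, 60, 0.01, 0, 0, 0, 60]

```text
clock: 4.47
tcp_pos: [463.6, -84.8, 27.2]
orientation: [-3.141, -0.011, 0.0]
wrist_force: [-1.2, 0.2, -1.4]
opening: 51.5
grasp_force: 0.9
```

Emit:
step_arm:
  plan: [0.01, 0, 0, 0, 60, 0.01, 0, 0, 0, 60, 0.01, 0, 0, 0, 60, 0.01, 0, 0, 0, 60, 0.008, 0, 0, 0, 60]

```text
clock: 4.88
tcp_pos: [487.6, -84.7, 27.3]
orientation: [-3.141, -0.012, 0.0]
wrist_force: [-1.9, -0.2, -0.5]
opening: 51.2
grasp_force: 0.9
```

Run:
```python
from h import *
im,d=camera("scene");np.savez("s2.npz",im=im,d=d)
p=ray("scene",G,48);q=ray("scene",G,depth=d)
m=(np.hypot(p[...,0]-530,p[...,1]+85)<75)&(q[...,2]>42)&(q[...,2]<58)&(im.min(-1)>100)
n,l,s,_=cv2.connectedComponentsWithStats(m.astype(np.uint8));k=1+s[1:,4].argmax()
print(state()["tcp_pos"],s[k],cv2.minAreaRect(np.float32(p[l==k][:,:2])))
save("s2.png",im[120:320,120:380],3)
```

```text
[488.16492109 -84.75777639  27.39476294] [221 217  35  26 526] ((532.5259399414062, -85.3421630859375), (73.7412109375, 94.28602600097656), 0.5300762057304382)
```

View pics/s2.png

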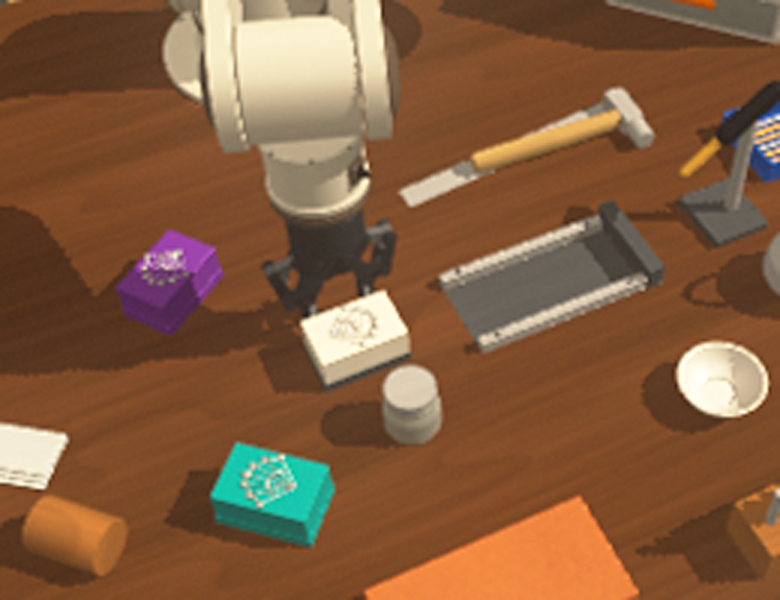

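The block at crop (355,335) stands before the mouth, parallel to the lane and clear of the jar. I'll back off, rise, go behind it and turn the tool to the lane's direction.

Emit:
step_arm:
  plan: [-0.02, 0, 0, 0, 60, -0.03, 0, 0, 0, 60, 0, 0, -0.07, 0, 60, 0, 0, -0.07, 0, 60, 0, 0, -0.07, 0, 45]

```text
clock: 5.35
tcp_pos: [460.9, -84.7, 133.6]
orientation: [-3.141, -0.011, 0.001]
wrist_force: [0.8, -0.4, -0.7]
opening: 40.6
grasp_force: 0.0
```

Emit:
step_arm:
  plan: [0.034, 0.055, 0, -0.231, 45, 0, 0, 0, -0.231, 45, 0, 0, 0, -0.231, 45, 0, 0, 0, -0.231, 45, 0, 0, 0, -0.231, 45]

```text
clock: 5.77
tcp_pos: [478.6, -112.3, 132.4]
orientation: [2.993, 0.955, 0.0]
wrist_force: [-0.4, 0.2, 0.3]
opening: 38.2
grasp_force: 0.0
```

Emit:
step_arm:
  plan: [0, 0, 0, -0.231, 45, 0, 0, 0, -0.231, 45, 0, 0, 0, -0.231, 45, 0, 0, 0, -0.231, 45, 0, 0, 0, -0.231, 45]

```text
clock: 6.18
tcp_pos: [478.7, -112.2, 132.4]
orientation: [2.572, 1.803, 0.0]
wrist_force: [-0.6, -0.3, 0.6]
opening: 38.1
grasp_force: 0.0
```

Emit:
step_arm:
  plan: [0, 0, 0, -0.231, 45, 0, 0, 0, -0.231, 45, 0, 0, 0, -0.231, 45, -0.08, 0.04, 0, 0, 45, -0.08, 0.04, 0, 0, 45]

```text
clock: 6.6
tcp_pos: [517.0, -186.3, 133.0]
orientation: [2.207, 2.234, 0.001]
wrist_force: [1.0, -0.2, 0.1]
opening: 38.4
grasp_force: 0.0
```

Run:
```python
from h import *
im,d=camera("top");np.savez("t2.npz",im=im,d=d)
s=state();print(s["tcp_pos"],s["orientation"],s["q"])
try: print(block_pose(im,d,np.array([533,-85])))
except Exception as e: print(e)
save("t2.png",im[140:300,180:440],3)
```

```text
[ 519.59895887 -192.92025129  132.42956166] [ 2.20956609e+00  2.22869197e+00 -8.56540539e-04] [-4.93696140e-01  1.65545693e-01  1.64000258e+00 -1.48386689e-03
  1.33309125e+00 -5.01967446e-01]
(np.int32(908), array([531.4, -82.6,  62.1,  93.7,  90.6]))
```

View pics/t2.png

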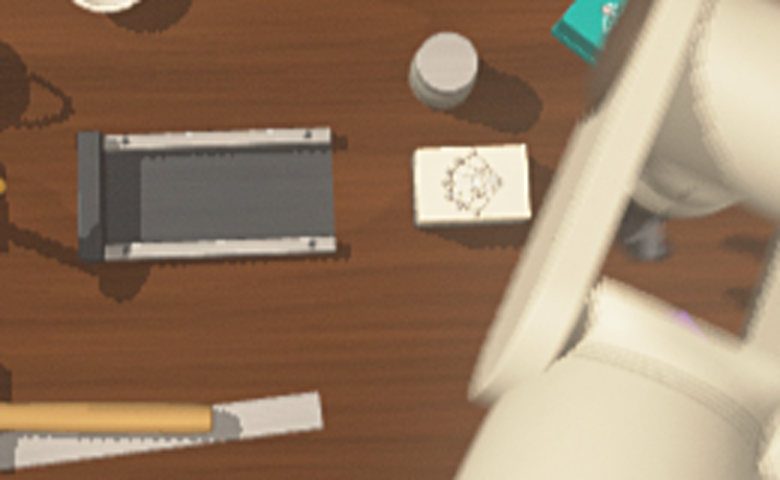

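The block at crop (472,185) is at (531.4, -82.6), aligned with the lane. The hand is behind it. I'll lower, approach and push.

Emit:
step_arm:
  plan: [0.03, 0.024, 0, 0, 40, 0, 0, 0.06, 0, 40, 0, 0, 0.06, 0, 40, 0, 0, 0.05, 0, 40, 0, 0, 0.03, 0, 40]

```text
clock: 7.07
tcp_pos: [527.4, -170.8, 29.7]
orientation: [-2.21, -2.229, 0.001]
wrist_force: [0.1, -0.1, -0.2]
opening: 34.2
grasp_force: 0.0
```

Emit:
step_arm:
  plan: [0, 0, 0, 0, 40, 0.02, 0, 0, 0, 40, 0.02, 0, 0, 0, 40, 0.012, 0, 0, 0, 40, 0.012, 0, 0, 0, 40]

```text
clock: 7.48
tcp_pos: [529.3, -138.6, 33.7]
orientation: [2.209, 2.231, 0.001]
wrist_force: [0.8, -4.1, 2.2]
opening: 34.6
grasp_force: 2.1
```

Emit:
step_arm:
  plan: [0.01, 0, 0, 0, 40, 0.01, 0, 0, 0, 40, 0.01, 0, 0, 0, 40, 0.01, 0, 0, 0, 40, 0.01, 0, 0, 0, 40]

```text
clock: 7.9
tcp_pos: [528.6, -114.0, 32.4]
orientation: [2.212, 2.231, 0.0]
wrist_force: [0.5, -4.1, 2.7]
opening: 34.4
grasp_force: 2.0
```

```bash
cat >> h.py <<'E'
def look(tag,near):
    im,d=camera("top");s=state();print(s["clock"],s["tcp_pos"].round(1),s["orientation"].round(3),s["wrist_force"].round(1))
    try: print("top",block_pose(im,d,near))
    except Exception as e: print("top none")
    im,d=camera("scene");p=ray("scene",G,48);q=ray("scene",G,depth=d)
    m=(np.hypot(p[...,0]-near[0],p[...,1]-near[1])<75)&(q[...,2]>42)&(q[...,2]<58)&(im.min(-1)>100)
    n,l,st,_=cv2.connectedComponentsWithStats(m.astype(np.uint8));k=1+st[1:,4].argmax()
    print("scene",st[k,4],cv2.minAreaRect(np.float32(p[l==k][:,:2])))
    return im,d
E
python3 -c "
from h import *
look('a',(531,-60))"
```

```text
7.95 [ 528.5 -113.2   32.3] [-2.211 -2.231 -0.   ] [0.  0.7 0.6]
top (np.int32(406), array([531.4, -32. ,  50.8,  61.2, 178.4]))
scene 434 ((536.3720092773438, -55.1077766418457), (67.03984832763672, 92.58306884765625), 0.33603930473327637)
```

Emit:
step_arm:
  plan: [0.01, 0.0006, 0, 0, 40, 0.01, 0.0006, 0, 0, 40, 0.01, 0.0006, 0, 0, 40, 0.01, 0.0006, 0, 0, 40, 0.01, 0.0006, 0, 0, 40]

```text
clock: 8.42
tcp_pos: [529.7, -88.7, 32.1]
orientation: [-2.211, -2.231, 0.0]
wrist_force: [0.9, -1.4, -1.5]
opening: 34.2
grasp_force: 0.9
```

```bash
python3 -c "
from h import *
look('a',(531,-30))"
```

```text
8.4667 [529.7 -88.   32.2] [-2.211 -2.231 -0.   ] [ 0.5  2.1 -0.7]
top (np.int32(355), array([532.2,  -2.9,  43.1,  61.2, 178.4]))
scene 417 ((536.9278564453125, -30.17955780029297), (65.92169952392578, 92.89433288574219), 0.04155820235610008)
```

Emit:
step_arm:
  plan: [0.01, 0.0006, 0, 0, 40, 0.01, 0.0006, 0, 0, 40, 0.01, 0.0006, 0, 0, 40, 0.01, 0.0006, 0, 0, 40, 0.01, 0.0006, 0, 0, 40]

```text
clock: 8.93
tcp_pos: [531.1, -63.8, 32.3]
orientation: [-2.211, -2.231, -0.0]
wrist_force: [-0.6, -1.9, -0.2]
opening: 33.9
grasp_force: 0.9
```

```bash
python3 -c "
from h import *
im,d=look('a',(531,-5))
save('s3.png',im[120:320,160:420],3)"
```

```text
8.9833 [531.1 -63.   32.3] [-2.211 -2.231 -0.   ] [-0.4  0.   0.5]
top (np.int32(312), array([532.9,  23.7,  35.5,  61.3, 178.4]))
scene 413 ((538.66015625, -5.421394348144531), (66.5579605102539, 93.19012451171875), 0.3009576201438904)
```

View pics/s3.png

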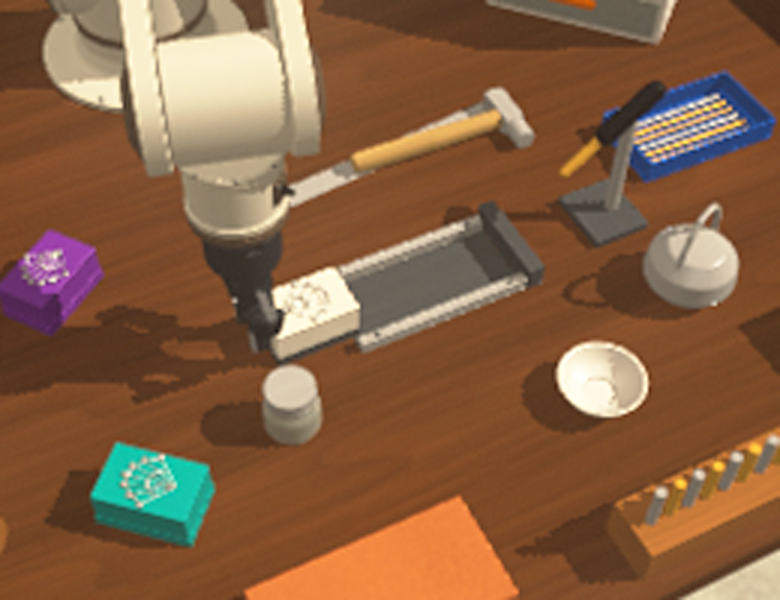

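The block's leading end enters the mouth at crop (360,310), centred between the rails. Pushing on straight.

Emit:
step_arm:
  plan: [0.01, 0, 0, 0, 40, 0.01, 0, 0, 0, 40, 0.01, 0, 0, 0, 40, 0.01, 0, 0, 0, 40, 0.01, 0, 0, 0, 40]

```text
clock: 9.45
tcp_pos: [530.9, -38.8, 32.3]
orientation: [-2.211, -2.231, -0.0]
wrist_force: [0.1, -1.6, 0.6]
opening: 34.1
grasp_force: 1.3
```

Emit:
step_arm:
  plan: [0.01, 0, 0, 0, 40, 0.01, 0, 0, 0, 40, 0.01, 0, 0, 0, 40, 0.01, 0, 0, 0, 40, 0.01, 0, 0, 0, 40]

```text
clock: 9.87
tcp_pos: [530.7, -13.8, 32.4]
orientation: [2.211, 2.231, 0.0]
wrist_force: [-0.5, -2.4, 0.8]
opening: 34.2
grasp_force: 1.5
```

```bash
python3 -c "
from h import *
look('a',(531,45))"
```

```text
9.9167 [530.6 -13.1  32.3] [-2.211 -2.231 -0.   ] [0.3 1.2 1.1]
top (np.int32(154), array([517.5,  21.8,  45.3,  30.5,  88.4]))
scene 377 ((537.853759765625, 44.68425369262695), (66.41239929199219, 92.46896362304688), 0.3799194097518921)
```

Emit:
step_arm:
  plan: [0.01, 0.0002, 0, 0, 40, 0.01, 0.0002, 0, 0, 40, 0.01, 0.0002, 0, 0, 40, 0.01, 0.0002, 0, 0, 40, 0.01, 0.0002, 0, 0, 40]

```text
clock: 10.38
tcp_pos: [530.9, 11.2, 32.3]
orientation: [-2.211, -2.231, 0.0]
wrist_force: [0.4, -1.7, -0.3]
opening: 34.3
grasp_force: 1.2
```

Emit:
step_arm:
  plan: [0.01, 0.0001, 0, 0, 40, 0.01, 0.0001, 0, 0, 40, 0.01, 0.0001, 0, 0, 40, 0.01, 0.0001, 0, 0, 40, 0.01, 0.0001, 0, 0, 40]

```text
clock: 10.8
tcp_pos: [530.9, 36.2, 32.3]
orientation: [-2.211, -2.231, 0.0]
wrist_force: [0.7, -1.5, -1.6]
opening: 34.0
grasp_force: 1.0
```

```bash
python3 -c "
from h import *
look('a',(531,95))"
```

```text
10.85 [530.9  36.9  32.3] [-2.211 -2.231 -0.   ] [-0.1  0.9  0. ]
top (np.int32(135), array([511.4,  77.3,  55.4,  20.3,  88.4]))
scene 351 ((538.4835815429688, 93.98169708251953), (66.12470245361328, 94.4878921508789), 1.8943372964859009)
```

Emit:
step_arm:
  plan: [0.01, 0, 0, 0, 40, 0.01, 0, 0, 0, 40, 0.01, 0, 0, 0, 40, 0.01, 0, 0, 0, 40, 0.01, 0, 0, 0, 40]

```text
clock: 11.32
tcp_pos: [530.7, 61.2, 32.3]
orientation: [-2.211, -2.231, 0.0]
wrist_force: [-0.5, -2.4, -0.1]
opening: 33.9
grasp_force: 1.1
```

Emit:
step_arm:
  plan: [0.01, 0, 0, 0, 40, 0.01, 0, 0, 0, 40, 0.01, 0, 0, 0, 40, 0.01, 0, 0, 0, 40, 0.01, 0, 0, 0, 40]

```text
clock: 11.73
tcp_pos: [530.5, 86.2, 32.3]
orientation: [-2.211, -2.231, -0.0]
wrist_force: [0.4, -2.7, -0.9]
opening: 34.2
grasp_force: 1.1
```

```bash
python3 -c "
from h import *
im,d=look('a',(531,145));save('s4.png',im[100:300,200:460],3)"
```

```text
11.7833 [530.5  86.9  32.3] [-2.211 -2.231 -0.   ] [-0.8  1.3 -0.1]
top (np.int32(115), array([507.8, 132.9,  60.7,  15.2,  88.4]))
scene 324 ((537.6206665039062, 144.40284729003906), (66.02777099609375, 92.55622863769531), 0.9464077949523926)
```

View pics/s4.png

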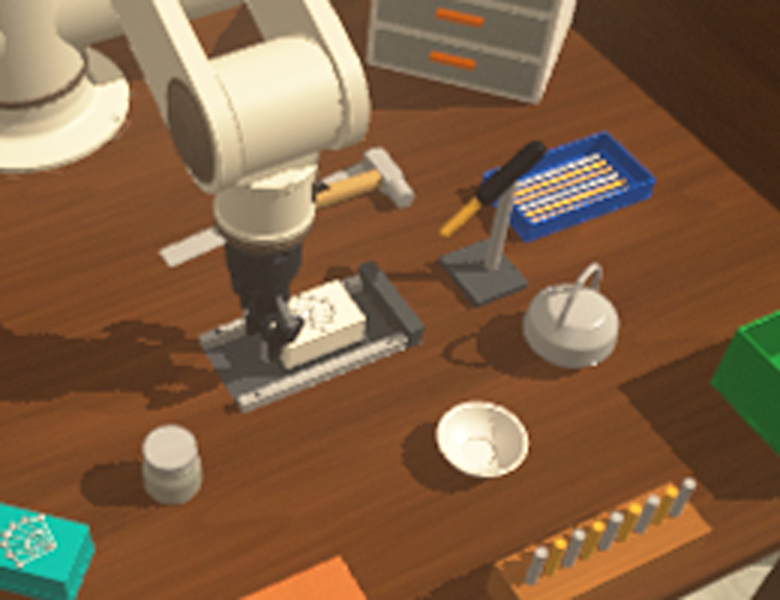

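The block at crop (325,325) is mid-lane with clearance on both sides, about 40 mm short of the stop. The last stretch goes slower, watching force.

Emit:
step_arm:
  plan: [0.01, 0, 0, 0, 40, 0.01, 0, 0, 0, 40, 0.01, 0, 0, 0, 40, 0.01, 0, 0, 0, 40, 0.01, 0, 0, 0, 40]

```text
clock: 12.25
tcp_pos: [530.3, 111.2, 32.3]
orientation: [-2.211, -2.231, -0.0]
wrist_force: [-0.2, -2.1, 0.4]
opening: 33.8
grasp_force: 1.1
```

Emit:
step_arm:
  plan: [0.004, 0, 0, 0, 40, 0.004, 0, 0, 0, 40, 0.004, 0, 0, 0, 40, 0.003, 0, 0, 0, 40, 0.003, 0, 0, 0, 40]

```text
clock: 12.67
tcp_pos: [530.2, 119.7, 32.3]
orientation: [-2.212, -2.231, -0.0]
wrist_force: [-0.8, -2.1, -0.3]
opening: 34.0
grasp_force: 1.2
```

Emit:
step_arm:
  plan: [0.002, 0, 0, 0, 40, 0.002, 0, 0, 0, 40, 0.002, 0, 0, 0, 40]

```text
clock: 12.92
tcp_pos: [530.2, 122.7, 32.3]
orientation: [-2.212, -2.231, -0.0]
wrist_force: [0.6, -2.3, -0.3]
opening: 34.1
grasp_force: 1.2
```

```bash
python3 -c "
from h import *
look('a',(531,183))"
```

```text
12.9667 [530.2 122.8  32.3] [-2.211 -2.231 -0.   ] [ 0.3 -0.4 -0.7]
top (np.int32(98), array([507.8, 178.3,  55.6,  12.7,  88.4]))
scene 299 ((537.4127197265625, 180.43231201171875), (66.0431900024414, 92.32831573486328), 0.4487794041633606)
```

1 mm rows until the force rises.

Emit:
step_arm:
  plan: [0.002, 0, 0, 0, 40, 0.002, 0, 0, 0, 40, 0.002, 0, 0, 0, 40]

```text
clock: 13.27
tcp_pos: [530.2, 125.7, 32.3]
orientation: [-2.212, -2.231, -0.0]
wrist_force: [0.2, -1.8, -0.4]
opening: 34.5
grasp_force: 1.2
```

Emit:
step_arm:
  plan: [0.002, 0, 0, 0, 40, 0.002, 0, 0, 0, 40]

```text
clock: 13.43
tcp_pos: [530.1, 127.2, 32.3]
orientation: [2.211, 2.231, -0.002]
wrist_force: [-2.1, -16.7, 3.4]
opening: 34.2
grasp_force: 8.2
```

The force rose to 17 N, so the block is against the stop. Backing off and rising.

Emit:
step_arm:
  plan: [-0.004, 0, 0, 0, 40, -0.02, 0, 0, 0, 40, -0.03, 0, 0, 0, 40, 0, 0, -0.06, 0, 40, 0, 0, -0.07, 0, 40]

```text
clock: 13.85
tcp_pos: [529.0, 99.5, 96.0]
orientation: [-2.21, -2.228, 0.005]
wrist_force: [1.1, -0.0, 0.2]
opening: 34.3
grasp_force: 0.0
```

Emit:
step_arm:
  plan: [-0.06, 0, -0.05, 0, 40, -0.07, 0, -0.02, 0, 40, -0.07, 0, 0, 0, 40, -0.07, 0, 0, 0, 40, -0.07, 0, 0, 0, 40]

```text
clock: 14.27
tcp_pos: [531.6, -71.3, 132.8]
orientation: [2.211, 2.231, 0.001]
wrist_force: [0.8, -0.3, 0.5]
opening: 34.3
grasp_force: 0.0
```

Emit:
step_arm:
  plan: [-0.07, 0, 0, 0, 40, -0.07, 0, 0, 0, 40, -0.05, 0, 0, 0, 40, 0, 0, 0, 0, 40, 0, 0, 0, 0, 40]

```text
clock: 14.68
tcp_pos: [532.3, -165.8, 132.0]
orientation: [-2.214, -2.228, -0.0]
wrist_force: [-0.5, -0.2, -1.0]
opening: 34.2
grasp_force: 0.0
```

```bash
python3 -c "
from h import *
look('a',(531,186))
im,d=camera('top');save('t5.png',im[140:300,150:410],3)"
```

```text
14.7333 [ 532.5 -164.7  132.1] [-2.212e+00 -2.230e+00 -1.000e-03] [-0.5  0.3  0.4]
top (np.int32(893), array([531.6, 185.5,  62.3,  92.1,  90.4]))
scene 435 ((536.8953247070312, 183.20220947265625), (67.29495239257812, 95.25553131103516), 2.05271053314209)
```

View pics/t5.png

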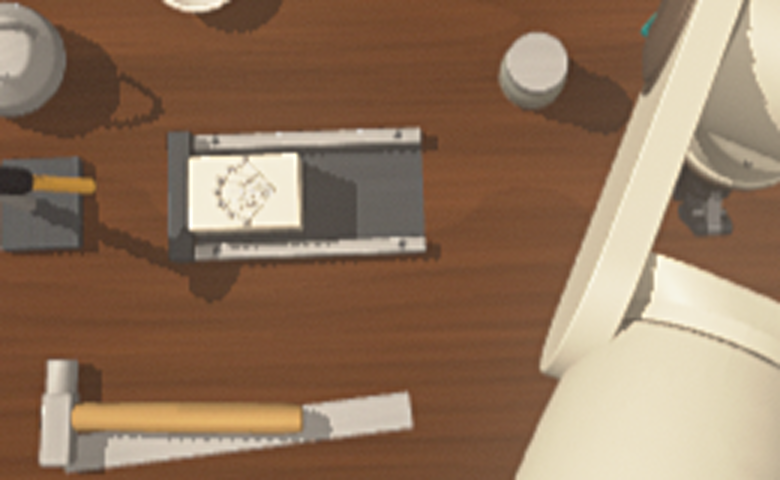

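The block at crop (245,192) sits against the stop, centred between the rails, and the hand is clear. Handing in.

```bash
python3 -c "
from bench import *
print(job_done())"
```

```text
the job is handed in; nothing more can be done
None
```

I pushed the firing block into the lane until it rested against the end stop, and the last picture shows it about 1 mm off the centre line and aligned with the lane. The hand is clear and the job is handed in; no verdict came back.

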